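# Sort solid bars from hollow look-alikes on a lab bench

### The job

Four identical-looking steel bars stand on the lab bench, two of them down in the narrow gap between two meters and two crowded beside a carton; some are solid and some are sealed hollow tubes, which only their weight tells. Lift each one to feel its weight, then stand the solid ones upright in the long low tray and the hollow ones upright in the square box. Do not let a bar fall over, and leave the carton, the beaker and the jar where they stand.

Things in the scene. Friction and masses are not known exactly. Their poses are not given: they have to be found in the camera images.
- bar_a_center (a point): one of four outwardly identical plain steel round bars, 32 mm diameter, 90 mm tall, standing upright on the bench, with a scribed line near each end. Point: its centre, 45 mm above its foot; z is along the bar. Some bars are solid (about 0.42 to 0.62 kg), the others are sealed hollow tubes (about 0.12 to 0.20 kg); letters and starting places do not tell which. Only the weight felt when it is lifted tells.
- bar_b_center (a point): one of four outwardly identical plain steel round bars, 32 mm diameter, 90 mm tall, standing upright on the bench, with a scribed line near each end. Point: its centre, 45 mm above its foot; z is along the bar. Some bars are solid (about 0.42 to 0.62 kg), the others are sealed hollow tubes (about 0.12 to 0.20 kg); letters and starting places do not tell which. Only the weight felt when it is lifted tells.
- bar_c_center (a point): one of four outwardly identical plain steel round bars, 32 mm diameter, 90 mm tall, standing upright on the bench, with a scribed line near each end. Point: its centre, 45 mm above its foot; z is along the bar. Some bars are solid (about 0.42 to 0.62 kg), the others are sealed hollow tubes (about 0.12 to 0.20 kg); letters and starting places do not tell which. Only the weight felt when it is lifted tells.
- bar_d_center (a point): one of four outwardly identical plain steel round bars, 32 mm diameter, 90 mm tall, standing upright on the bench, with a scribed line near each end. Point: its centre, 45 mm above its foot; z is along the bar. Some bars are solid (about 0.42 to 0.62 kg), the others are sealed hollow tubes (about 0.12 to 0.20 kg); letters and starting places do not tell which. Only the weight felt when it is lifted tells.
- long_tray_in (a point): the long low wooden tray for solid bars, fixed to the bench: 120 mm along its x, 180 mm along its y, 28 mm high, walls 4 mm. Point: centre of its inner floor, 4 mm above the bench. Room for the bars side by side along y.
- square_box_in (a point): the square grey plastic box for hollow bars, open on top, fixed: 145 x 145 mm, 50 mm high, walls 6 mm. Point: centre of its inner floor, 6 mm above the bench.
- gap (a point): two low grey meters side by side, fixed as one unit, each 150 mm along x, 76 mm along y, tops 48 mm above the bench, with a 36 mm gap between them that runs along x. Two bars stand in the gap on the bench, so only their top 42 mm shows. A rail 14 mm high joins the meters at the +x end. Point: middle of the gap, level with the meter tops.
- carton_center (a point): bystander: closed cardboard carton, loose, 55 mm along x, 130 mm along y, 75 mm high. Point: its centre. Two bars stand by its -x face with about 10 to 15 mm between.
- beaker_center (a point): bystander: empty glass beaker, loose, 54 mm diameter, 75 mm tall. Point: its centre, half-way up. It stands near the two bars by the carton.
- jar_center (a point): bystander: small amber sample jar, loose, 30 mm diameter, 40 mm tall, standing on top of one meter beside the gap. Point: its centre, half-way up.
There are look-alikes about, which are no part of the job. What is shaped like the part that bears bar_a_center but purple or yellow is not meant.

How it is judged:
By the outcome, as a careful person would: the job done as asked, in the order asked, and still so for the second after the job is handed in, with the robot touching nothing.
It also fails if it takes over 72 s, if anything falls off the work surface, if the arm or the gripper's body presses on something with over 40 N, if the wrist force passes 120 N, or if a joint passes its speed limit or range.

### The arm

A 6-joint arm with a two-finger parallel gripper is mounted at the origin on the work surface. World frame = base frame: x ahead of the robot, y to its left, z up, the work surface at z = 0. Lengths are in m, angles in degrees, forces in N, time in s.
With the tool pointing down it reaches from about 0.35 to 0.8 m from the base axis. Payload 7.3 kg.
Tool frame: the origin (TCP) lies on the mounting face of the last link; the fingertips stand 173 mm ahead of it and the grasp point (between the pads) lies env.tcp_to_grasp ahead of it (env.tcp_to_grasp is the distance from the TCP to the grasp point, in m); x points along the fingers, y is the direction in which the jaws open and shut, and the axes are right-handed (so a half turn about x gives the same grasp; the last joint's range is limited). The gripper opens to 85 mm and grips with 20 to 120 N. Pads are 22 mm wide; open, the fingers measure 114 mm over their backs; the gripper's body (76 mm by 85 mm) begins 54 mm behind the grasp point. The pads swing forward as they close: fully open they stand 13 mm farther back than shut.
Start: joints at [57.983, 19.595, 87.324, -0, 73.075, -8.365], TCP at [0.211, 0.481, 0.405] pointing down, gripper open.
Joint ranges: [-145.02, 145.02], [-44.19, 115.74], [2.07, 154.8], [-57.11, 237.11], [16.16, 152.29], [-177.93, 177.93]. Speed limits (degrees/s): [147.25, 147.25, 180, 180, 180, 180].

### API

Orientations are given as a 3x3 rotation matrix whose columns are the frame's x, y, z axes.
In Python, from cell import env gives the robot as it stands.
- The arm moves only by the shell command python3 -m handwheel 'ROWS' [OPENING] [FORCE]. ROWS is JSON, a list of rows, each an object with "slide": the shift along the tool's x, y, z in m, a list of three; "yaw": the turn about the tool's x in rad. A call has 1 to 12 rows; each row is the pose to reach, as a shift and turn from the pose commanded when the call began, along the tool's axes at that moment; what a row does not reach only later rows make up. A row lasts 1/8 s, in which the tool goes at most 62.5 mm and 10.7 degrees, less where a joint would pass 70% of its speed; a pose out of reach is approached as far as the arm can. A call with a gripper value outside its range is refused whole. OPENING is the closure, from 0 (fully open) to 1 (shut), set as the call begins (- or left out, the last holds). The fingers move at their own pace and stop on an object; FORCE is the grip in N (left out, the last holds). Time passes only in rows, so rows that repeat a pose let the fingers close. It gives the time, the measured TCP pose, the force and the opening at its end, in the units of the state.
- env.sense(): the state, without advancing time (a new reading comes with each control period).
- env.camera(name): name is "side" or "top"; returns the picture (400x640x3 uint8, red, green, blue); there is no depth.
- env.camera_info(name): a dict with "fx", "fy", "cx", "cy" (pixels), "R" (3x3) and "t" (3): a world point X has camera coordinates R X + t. Camera axes: x right, y down, z forward; pixel columns grow to the right and rows downward; lengths in m; the calibration is good to about 2 mm. A picture is of the moment at which its call begins. camera_info takes no time and is no camera call.
- env.close_job(): hands the job in, once; it reports no verdict.
Trained networks look in the newest picture that a camera, given by its name, has taken for a name from the list of things; names that differ only in an ending like _2 or _b are one class to them, and where a whole thing is asked for, a point or a joint stands for the part that bears it (a point fixed in the world has none). Each returns a list of dicts, best first, with "conf" (0 to 1); they miss things now and then, are a little off and sometimes report something else, mostly with a low value. They report only what shows in the picture. A call takes as long as a camera call. They do not tell look-alikes from the thing itself.
- env.cut_out(camera, label): "region" (400x640 bool, what is visible of it) and "location" ([row, column] in pixels, amid what is visible of it).
- env.pinpoint(camera, label): "location" ([row, column] in pixels: a listed point, or the origin of a listed thing).
The state is a dict: "t": time; "joints": joint angles; "joint_velocities": joint speeds; "joint_torque": joint torques, N m; "tcp_pos": TCP position; "orientation": TCP orientation; "ft_force": force on the tool from outside, world axes, zero at the start; "ft_torque": the same for the moment, N m; "opening": opening from 0.0 (shut) to 1.0 (fully open).
Only numpy, scipy, OpenCV 4.12 (cv2) and the standard library are available. Lean on these libraries where they do the work, as an engineer would, in place of code of your own. Each camera call takes 0.05 s, during which the arm holds its last target.

## Working session

There is one attempt and no reset: what is moved stays moved. The work goes in short steps, Python scripts to look and compute and a shell command to move; the robot and the scene stay as the last step left them, time stands still between calls to the robot, and variables do not carry over. Pictures are saved under pics/ and viewed, and the job is handed in when it is done.

```bash
ls; mkdir -p pics; python3 - <<'E'
from cell import env
import cv2,numpy as np
s=env.sense()
print(s['t'],s['tcp_pos'],s['ft_force'],s['opening'],env.tcp_to_grasp); print(np.round(s['orientation'],3))
for c in ['top','side']:
    im=env.camera(c); cv2.imwrite(f'pics/{c}0.png',im[:,:,::-1])
    i=env.camera_info(c); print(c,i)
E
```

```text
pics
0.0 [0.21051613 0.48079901 0.40400748] [-0.12046846 -0.07936803  0.34893816] 1.0003845105615352 0.1547
[[-0.001  0.401  0.916]
 [-0.001  0.916 -0.401]
 [-1.    -0.002 -0.   ]]
top {'fx': 471.7393340001657, 'fy': 471.7393340001657, 'cx': 319.5153495202533, 'cy': 198.05415847099974, 'R': array([[-0.01491219, -0.99977516, -0.01507524],
       [-0.99728557,  0.01595892, -0.07188047],
       [ 0.07210489,  0.01396243, -0.99729932]]), 't': array([0.02958642, 0.55964073, 1.25991481])}
side {'fx': 414.1555357982727, 'fy': 414.1555357982727, 'cx': 315.97127999221243, 'cy': 194.91546833146631, 'R': array([[ 0.99730518, -0.07275681,  0.00942508],
       [-0.04012527, -0.64848609, -0.76016824],
       [ 0.06141945,  0.75774154, -0.64965792]]), 't': array([-0.53274343,  0.09087578,  1.03318772])}
```

View pics/top0.png

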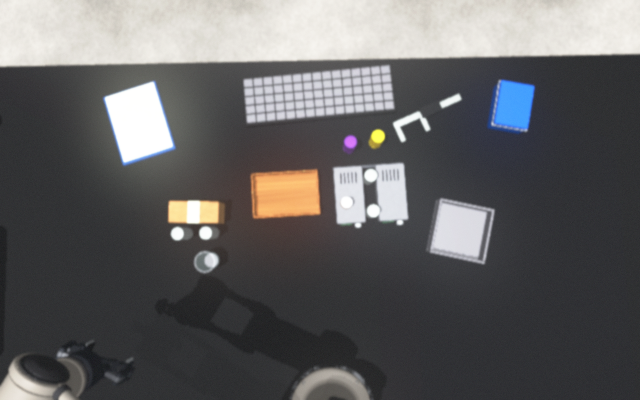

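View pics/side0.png

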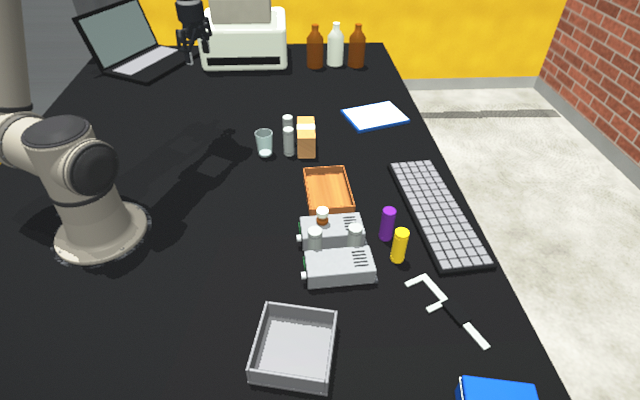

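The top view shows two gap bars with tops at about (col 371, row 175) and (373, 211), and the white-lidded jar on the left meter at (346, 202). The two carton bars are at (179, 234) and (207, 233), the beaker at (206, 262). The decoys are purple at (350, 143) and yellow at (377, 137). The tray is at (286, 194) and the box at (461, 231).

```bash
cat > h.py <<'E'
from cell import env
import numpy as np, cv2
def ray(c,rc):
    i=env.camera_info(c); R=np.array(i['R']);t=np.array(i['t'])
    d=R.T@np.array([(rc[1]-i['cx'])/i['fx'],(rc[0]-i['cy'])/i['fy'],1.]); return -R.T@t,d
def atz(c,rc,z):
    o,d=ray(c,rc); return o+d*(z-o[2])/d[2]
def proj(c,X):
    i=env.camera_info(c); p=np.array(i['R'])@np.array(X)+np.array(i['t']); return np.array([i['fy']*p[1]/p[2]+i['cy'],i['fx']*p[0]/p[2]+i['cx']])
E
python3 - <<'E'
from h import *
z={'bar_a_center':.045,'carton_center':.0375,'beaker_center':.0375,'jar_center':.068,'long_tray_in':.004,'square_box_in':.006,'gap':.048}
for c in ['top','side']:
    env.camera(c)
    for l in z:
        for r in env.pinpoint(c,l)[:7]:
            if r['conf']>.2: print(c,l,round(r['conf'],2),np.round(r['location'],1),np.round(atz(c,r['location'],z[l]),4))
print(env.sense()['t'])
for c,b in (('top',(160,160,420,280)),('side',(240,100,420,300))):
    im=cv2.imread(f'pics/{c}0.png')[b[1]:b[3],b[0]:b[2]]
    f=3 if c=='top' else 3
    cv2.imwrite(f'pics/{c}crop0.png',cv2.resize(im,None,fx=f,fy=f,interpolation=cv2.INTER_CUBIC))
E
```

```text
top bar_a_center 0.73 [141.2 350.4] [ 0.7098 -0.0645  0.045 ]
top bar_a_center 0.67 [140.5 377.9] [ 0.7104 -0.1382  0.045 ]
top bar_a_center 0.65 [176.6 367.3] [ 0.6136 -0.1077  0.045 ]
top bar_a_center 0.33 [213.8 199.2] [0.5213 0.3419 0.045 ]
top carton_center 0.73 [214.1 198.2] [0.5209 0.3466 0.0375]
top beaker_center 0.89 [260.2 205.2] [0.3978 0.3275 0.0375]
top jar_center 0.64 [201.6 346.6] [ 0.5462 -0.0503  0.068 ]
top long_tray_in 0.6 [191.6 288.5] [0.5804 0.1063 0.004 ]
top square_box_in 0.85 [228.5 457.6] [ 0.472  -0.3532  0.006 ]
top gap 0.37 [258.2 208. ] [0.4035 0.3174 0.048 ]
side bar_a_center 0.98 [242.8 396.3] [ 0.7097 -0.1262  0.045 ]
side bar_a_center 0.69 [224.3 384.3] [ 0.6941 -0.0647  0.045 ]
side bar_a_center 0.67 [238.3 357.1] [ 0.6217 -0.1064  0.045 ]
side carton_center 0.82 [133.7 308.3] [0.5359 0.3632 0.0375]
side beaker_center 0.96 [142.5 264.7] [0.3988 0.3206 0.0375]
side jar_center 0.78 [215.3 320.5] [ 0.5409 -0.0479  0.068 ]
side jar_center 0.47 [127.7 285.6] [0.4648 0.3533 0.068 ]
side long_tray_in 0.65 [190.3 321.1] [0.5573 0.1208 0.004 ]
side square_box_in 0.87 [349.9 296. ] [ 0.4702 -0.3525  0.006 ]
side square_box_in 0.56 [244.6 312.3] [ 0.5192 -0.0836  0.006 ]
side gap 0.71 [238.9 331.9] [ 0.5627 -0.1074  0.048 ]
0.9
```

```bash
ls pics
```

```text
side0.png
sidecrop0.png
top0.png
topcrop0.png
```

View pics/topcrop0.png

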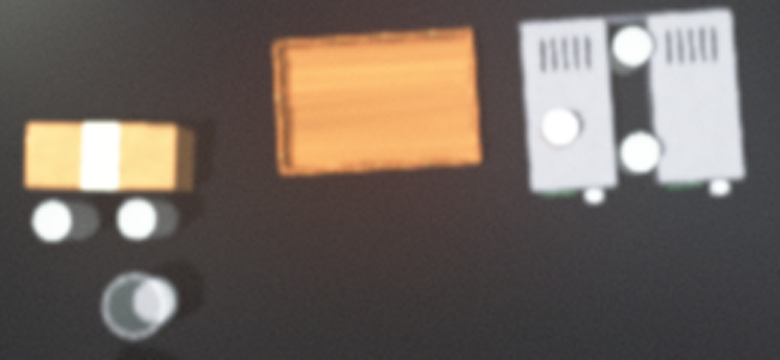

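View pics/sidecrop0.png

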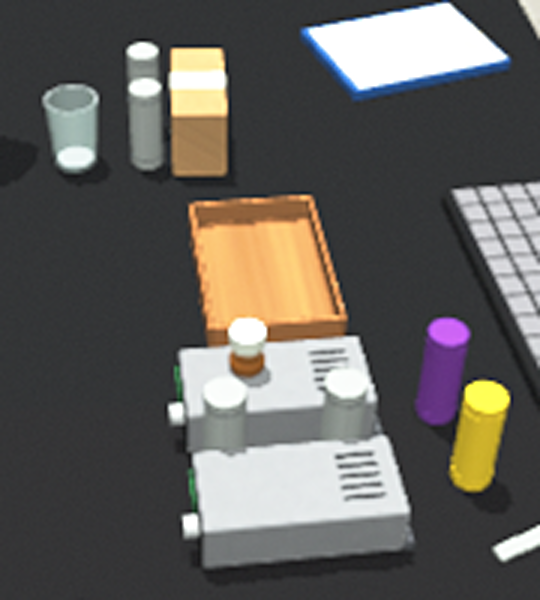

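The crops confirm the choice: four bare steel bars, with tops at crop pixels (633,46), (639,152), (52,220) and (137,218). The disc at (560,126) is the amber jar's lid, and the side crop shows the jar on the near-left meter. The purple and yellow look-alikes stand apart. Now to measure these precisely.

```bash
python3 - <<'E'
from h import *
im=cv2.imread('pics/top0.png'); g=im.min(2)
for n,(c,r) in dict(gapfar=(371,175),gapnear=(373,211),cL=(177,233),cR=(206,233)).items():
    w=9; p=g[r-w:r+w+1,c-w:c+w+1].astype(float); m=(p>225)
    k,l,s,ce=cv2.connectedComponentsWithStats(m.astype(np.uint8)); j=1+np.argmax(s[1:,4]); cc=ce[j]
    loc=(r-w+cc[1],c-w+cc[0]); X=atz('top',loc,.09)
    print(n,s[j],np.round(loc,1),np.round(X,4),'side px of top',np.round(proj('side',X),1))
# tray,box,carton,meter corners from crop
def cr(x,y): return (160+y/3,160+x/3)
for n,z,pts in [('tray',.028,[(274,40),(472,28),(481,162),(282,175)]),('carton',.075,[(25,122),(178,122),(178,188),(24,189)]),('meter',.048,[(520,22),(732,10),(744,178),(531,192)]),('gapL',.048,[(604,20),(614,187)]),('gapR',.048,[(648,14),(658,184)]),('jar',.088,[(560,126)]),('beaker rim',.075,[(132,306)])]:
    for x,y in pts: print(n,np.round(atz('top',(160+y/3,160+x/3),z),4))
im=cv2.imread('pics/top0.png')[185:275,415:505]; cv2.imwrite('pics/box0.png',cv2.resize(im,None,fx=6,fy=6,interpolation=cv2.INTER_CUBIC))
E
```

```text
gapfar [  3   4  12  11 108] [175.  370.5] [ 0.6123 -0.112   0.09  ] side px of top [226.4 354.8]
gapnear [  4   3  11  12 109] [210.4 373.1] [ 0.5212 -0.1165  0.09  ] side px of top [229.7 314.3]
cL [  4   4  11  11 100] [233.2 177. ] [0.4704 0.3866 0.09  ] side px of top [116.  286.9]
cR [  3   3  11  12 102] [232.6 205.1] [0.4709 0.3143 0.09  ] side px of top [128.1 287.6]
tray [0.6297 0.2049 0.028 ]
tray [0.6376 0.0256 0.028 ]
tray [0.5164 0.0193 0.028 ]
tray [0.5075 0.1982 0.028 ]
carton [0.5556 0.4148 0.075 ]
carton [0.5534 0.2813 0.075 ]
carton [0.4962 0.2812 0.075 ]
carton [0.4974 0.4152 0.075 ]
meter [ 0.6396 -0.0175  0.048 ]
meter [ 0.6471 -0.2057  0.048 ]
meter [ 0.498  -0.2121  0.048 ]
meter [ 0.4885 -0.0246  0.048 ]
gapL [ 0.6401 -0.0921  0.048 ]
gapL [ 0.4918 -0.0978  0.048 ]
gapR [ 0.6448 -0.1313  0.048 ]
gapR [ 0.4939 -0.1365  0.048 ]
jar [ 0.5439 -0.0495  0.088 ]
beaker rim [0.3953 0.3209 0.075 ]
```

View pics/box0.png

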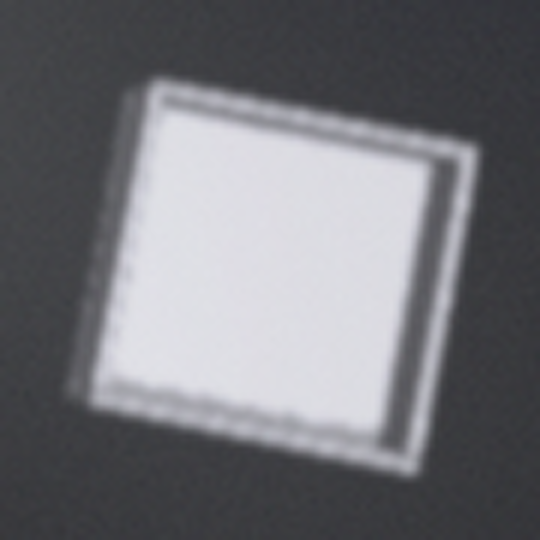

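```bash
cat >> h.py <<'E'
def step(target,phi=None):
    """slide/yaw needed from the measured pose to TCP target, jaw direction phi (deg, world)"""
    s=env.sense(); R=np.array(s['orientation']); d=np.array(target)-s['tcp_pos']
    out=R.T@d; y=np.degrees(np.arctan2(R[1,1],R[0,1]))
    yaw=0 if phi is None else -np.radians((phi-y+90)%180-90)
    print('t',round(s['t'],2),'tcp',np.round(s['tcp_pos'],4),'jaw',round(y,1),'j6',round(s['joints'][5],1),'slide',np.round(out,4),'yaw',round(yaw,4))
    return out,yaw
def st():
    s=env.sense(); print('t',round(s['t'],2),'tcp',np.round(s['tcp_pos'],4),'F',np.round(s['ft_force'],2),'open',round(s['opening'],3),'R y',np.round(np.array(s['orientation'])[:,1],3))
E
python3 - <<'E'
from h import *
bx=[(153,83),(478,150),(415,472),(92,405)]
P=[atz('top',(185+y/6,415+x/6),.05) for x,y in bx]; print(np.round(P,4),np.round(np.mean(P,0),4),[round(np.linalg.norm(P[i]-P[i-1]),3) for i in range(4)])
# side rim corners
for n,z,pts in [('tray',.028,[(190,200),(315,196),(345,318),(208,330)])]:
    P=[atz('side',(100+y/3,240+x/3),z) for x,y in pts]; print(np.round(P,4),np.round(np.mean(P,0),4))
pts=[(262,304),(338,310),(330,391),(249,381)]
P=[atz('side',(y,x),.05) for x,y in pts]; print(np.round(P,4),np.round(np.mean(P,0),4))
step([.4705,.3855,.30],90)
E
```

```text
[[ 0.5507 -0.2989  0.05  ]
 [ 0.519  -0.4399  0.05  ]
 [ 0.3793 -0.4068  0.05  ]
 [ 0.4102 -0.2677  0.05  ]] [ 0.4648 -0.3533  0.05  ] [np.float64(0.144), np.float64(0.145), np.float64(0.144), np.float64(0.143)]
[[0.5119 0.2018 0.028 ]
 [0.6334 0.201  0.028 ]
 [0.6369 0.0237 0.028 ]
 [0.5181 0.0158 0.028 ]] [0.5751 0.1106 0.028 ]
[[ 0.4069 -0.2755  0.05  ]
 [ 0.555  -0.2991  0.05  ]
 [ 0.524  -0.4539  0.05  ]
 [ 0.3889 -0.4278  0.05  ]] [ 0.4687 -0.3641  0.05  ]
t 0.9 tcp [0.2106 0.4809 0.4047] jaw 66.3 j6 -8.4 slide [0.1048 0.0168 0.2763] yaw -0.4128
```

```bash
python3 -m handwheel '[{"slide":[0.0,0.0,0.055],"yaw":-0.1},{"slide":[0.02,0.004,0.11],"yaw":-0.2},{"slide":[0.04,0.008,0.165],"yaw":-0.3},{"slide":[0.07,0.012,0.22],"yaw":-0.4},{"slide":[0.105,0.0168,0.276],"yaw":-0.413},{"slide":[0.105,0.0168,0.276],"yaw":-0.413},{"slide":[0.105,0.0168,0.276],"yaw":-0.413}]' 0.35 50; python3 - <<'E'
from h import *
st();step([.4705,.3855,.2247],90)
for c in('top','side'):
    im=env.camera(c); b=(130,150,290,290) if c=='top' else (230,60,350,180)
    cv2.imwrite(f'pics/{c}1.png',cv2.resize(im[b[1]:b[3],b[0]:b[2],::-1],None,fx=4,fy=4,interpolation=cv2.INTER_CUBIC))
E
```

```text
t: 1.78
tcp_pos: [0.4701, 0.3855, 0.2996]
orientation: [[-0.001, 0.001, 1.0], [-0.0, 1.0, -0.001], [-1.0, -0.0, -0.001]]
ft_force: [0.3, 0.1, 0.0]
opening: 0.654
t 1.77 tcp [0.4701 0.3855 0.2996] F [0.3  0.15 0.01] open 0.654 R y [ 0.001  1.    -0.   ]
t 1.77 tcp [0.4701 0.3855 0.2996] jaw 90.0 j6 -57.8 slide [ 0.0749 -0.      0.0005] yaw -0.0006
```

View pics/top1.png

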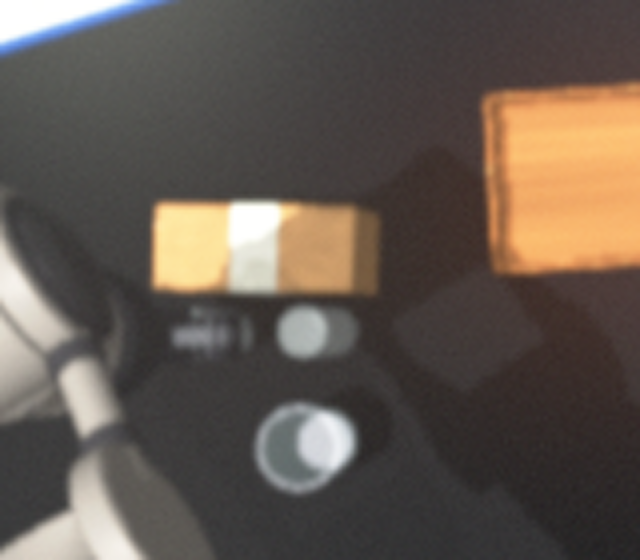

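View pics/side1.png

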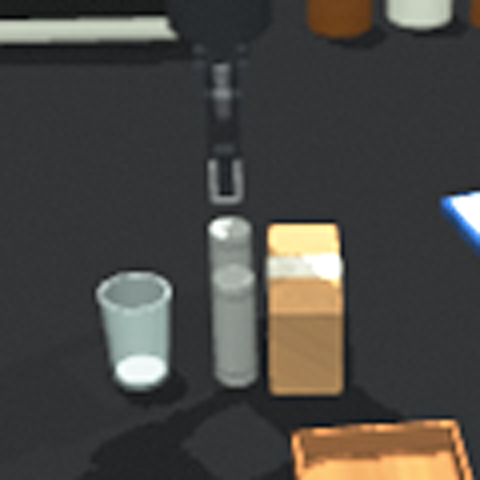

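The side crop shows the fingers at col 225 just above the far bar at col 230. The near bar, carton and beaker are clear of them. Descending now.

```bash
python3 -m handwheel '[{"slide":[0.04,0,0.001],"yaw":0},{"slide":[0.065,0,0.001],"yaw":0},{"slide":[0.077,0,0.001],"yaw":0},{"slide":[0.077,0,0.001],"yaw":0}]' && python3 -m handwheel '[{"slide":[0,0,0],"yaw":0},{"slide":[0,0,0],"yaw":0},{"slide":[0,0,0],"yaw":0},{"slide":[0,0,0],"yaw":0},{"slide":[0,0,0],"yaw":0}]' 1 50
```

```text
t: 2.38
tcp_pos: [0.4706, 0.3862, 0.2231]
orientation: [[0.0, -0.001, 1.0], [0.0, 1.0, 0.001], [-1.0, 0.0, 0.0]]
ft_force: [-0.1, 0.8, 1.5]
opening: 0.652
t: 3.0
tcp_pos: [0.4715, 0.386, 0.2244]
orientation: [[0.002, -0.0, 1.0], [0.002, 1.0, 0.0], [-1.0, 0.002, 0.002]]
ft_force: [-1.5, 1.6, 6.9]
opening: 0.36
```

```bash
python3 -m handwheel '[{"slide":[-0.01,0,0],"yaw":0},{"slide":[-0.04,0,0],"yaw":0},{"slide":[-0.08,0,0],"yaw":0},{"slide":[-0.12,0,0],"yaw":0},{"slide":[-0.12,0,0],"yaw":0},{"slide":[-0.12,0,0],"yaw":0},{"slide":[-0.12,0,0],"yaw":0}]'; python3 - <<'E'
from h import *
st()
for c in('top','side'):
    im=env.camera(c); b=(130,150,290,290) if c=='top' else (230,60,350,180)
    cv2.imwrite(f'pics/{c}2.png',cv2.resize(im[b[1]:b[3],b[0]:b[2],::-1],None,fx=4,fy=4,interpolation=cv2.INTER_CUBIC))
st()
E
```

```text
t: 3.88
tcp_pos: [0.4708, 0.3853, 0.3404]
orientation: [[-0.004, -0.0, 1.0], [-0.002, 1.0, 0.0], [-1.0, -0.002, -0.004]]
ft_force: [0.7, -0.0, -6.1]
opening: 0.362
t 3.88 tcp [0.4708 0.3853 0.3404] F [ 0.68 -0.04 -6.09] open 0.362 R y [-0.     1.    -0.002]
t 3.98 tcp [0.471  0.3855 0.341 ] F [-0.3  -0.28 -6.07] open 0.366 R y [-0.     1.    -0.002]
```

View pics/side2.png

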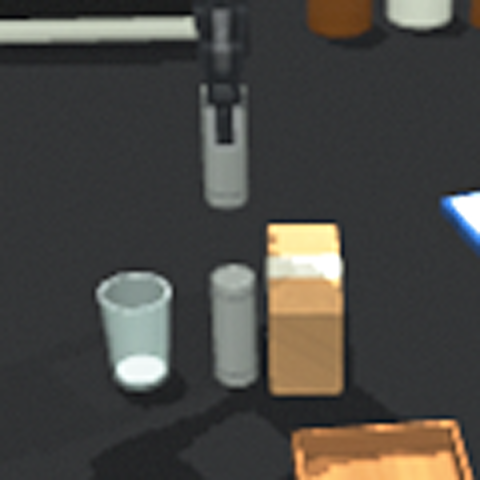

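Felt weight is 6.1 N, so this bar is solid (about 0.62 kg). The side crop shows it upright in the fingers at (225,145) with the other bar, carton and beaker undisturbed. It goes to the -y end of the tray, turning the jaws to lie along x.

```bash
python3 -m handwheel '[{"slide":[0,-0.02,0.006],"yaw":0.1},{"slide":[0,-0.06,0.018],"yaw":0.28},{"slide":[0,-0.10,0.03],"yaw":0.46},{"slide":[0,-0.14,0.042],"yaw":0.64},{"slide":[0,-0.18,0.056],"yaw":0.82},{"slide":[0,-0.22,0.07],"yaw":1.0},{"slide":[0,-0.26,0.084],"yaw":1.18},{"slide":[0,-0.3,0.098],"yaw":1.36},{"slide":[0,-0.325,0.105],"yaw":1.52},{"slide":[0,-0.331,0.1055],"yaw":1.571},{"slide":[0,-0.331,0.1055],"yaw":1.571},{"slide":[0,-0.331,0.1055],"yaw":1.571}]'; python3 - <<'E'
from h import *
st();step([.5765,.054,.2285],0)
for c in('top','side'):
    im=env.camera(c); b=(130,150,290,290) if c=='top' else (230,60,390,240)
    b=(230,140,420,260) if c=='top' else b
    cv2.imwrite(f'pics/{c}3.png',cv2.resize(im[b[1]:b[3],b[0]:b[2],::-1],None,fx=3,fy=3,interpolation=cv2.INTER_CUBIC))
E
```

```text
t: 5.48
tcp_pos: [0.5766, 0.055, 0.3423]
orientation: [[-0.001, 1.0, 0.001], [0.0, 0.001, -1.0], [-1.0, -0.001, -0.0]]
ft_force: [0.1, -1.0, -5.5]
opening: 0.363
t 5.47 tcp [0.5766 0.055  0.3423] F [ 0.1  -1.03 -5.48] open 0.363 R y [ 1.     0.001 -0.001]
t 5.47 tcp [0.5766 0.055  0.3423] jaw 0.1 j6 -2.2 slide [ 0.1138 -0.      0.0011] yaw 0.0014
```

View pics/side3.png

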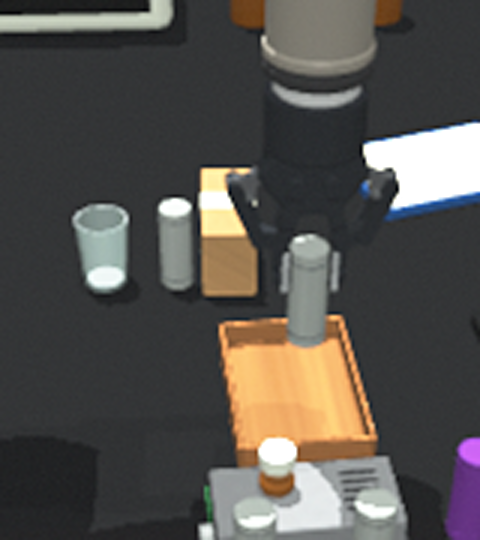

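The bar hangs upright over the tray (side crop 308,290). Lowering it in two stages.

```bash
python3 -m handwheel '[{"slide":[0.04,0,0.001],"yaw":0},{"slide":[0.08,0,0.001],"yaw":0},{"slide":[0.1,0,0.001],"yaw":0},{"slide":[0.11,0,0.001],"yaw":0},{"slide":[0.11,0,0.001],"yaw":0},{"slide":[0.11,0,0.001],"yaw":0}]'
```

```text
t: 6.32
tcp_pos: [0.5772, 0.0537, 0.2339]
orientation: [[0.002, 1.0, 0.0], [0.0, 0.0, -1.0], [-1.0, 0.002, 0.0]]
ft_force: [0.1, 0.2, -6.0]
opening: 0.36
```

```bash
python3 -m handwheel '[{"slide":[0.003,0,0],"yaw":0},{"slide":[0.005,0,0],"yaw":0},{"slide":[0.006,0,0],"yaw":0},{"slide":[0.006,0,0],"yaw":0}]'
```

```text
t: 6.82
tcp_pos: [0.5769, 0.0537, 0.2283]
orientation: [[0.002, 1.0, 0.0], [0.0, 0.0, -1.0], [-1.0, 0.002, -0.0]]
ft_force: [-2.5, -0.1, 5.8]
opening: 0.361
```

Contact is felt: force is up from -6 to +5.8 N. Releasing.

```bash
python3 -m handwheel '[{"slide":[-0.001,0,0],"yaw":0},{"slide":[-0.001,0,0],"yaw":0},{"slide":[-0.001,0,0],"yaw":0}]' 0.42 && python3 -m handwheel '[{"slide":[-0.02,0,0],"yaw":0},{"slide":[-0.06,0,0],"yaw":0},{"slide":[-0.1,0,0],"yaw":0},{"slide":[-0.1,0,0],"yaw":0}]'; python3 - <<'E'
from h import *
st();step([.4708,.3133,.33],90)
for c in('top','side'):
    im=env.camera(c); b=(130,150,290,290) if c=='top' else (230,60,390,240)
    b=(230,140,420,260) if c=='top' else b
    cv2.imwrite(f'pics/{c}4.png',cv2.resize(im[b[1]:b[3],b[0]:b[2],::-1],None,fx=3,fy=3,interpolation=cv2.INTER_CUBIC))
E
```

```text
t: 7.2
tcp_pos: [0.5769, 0.0536, 0.2278]
orientation: [[0.001, 1.0, -0.0], [0.0, -0.0, -1.0], [-1.0, 0.001, -0.0]]
ft_force: [-0.5, -0.3, -0.1]
opening: 0.58
t: 7.7
tcp_pos: [0.5775, 0.0536, 0.3312]
orientation: [[0.007, 1.0, 0.0], [-0.0, 0.0, -1.0], [-1.0, 0.007, 0.0]]
ft_force: [-1.0, -0.3, -0.1]
opening: 0.579
t 7.7 tcp [0.5775 0.0536 0.3312] F [-1.01 -0.32 -0.1 ] open 0.579 R y [1.    0.    0.007]
t 7.7 tcp [0.5775 0.0536 0.3312] jaw 0.0 j6 -2.3 slide [ 0.0003 -0.1067 -0.2597] yaw -1.5707
```

View pics/side4.png

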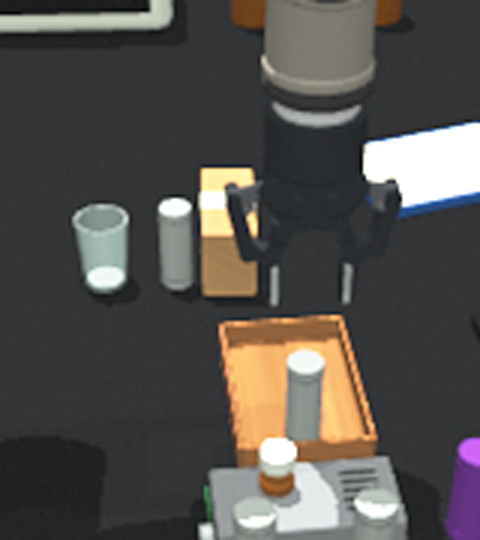

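The first bar stands in the tray (side crop 304,395). Next is the other carton bar.

```bash
python3 -m handwheel '[{"slide":[0,-0.012,-0.03],"yaw":-0.18},{"slide":[0,-0.024,-0.06],"yaw":-0.36},{"slide":[0,-0.036,-0.09],"yaw":-0.54},{"slide":[0,-0.048,-0.12],"yaw":-0.72},{"slide":[0,-0.06,-0.15],"yaw":-0.9},{"slide":[0,-0.072,-0.18],"yaw":-1.08},{"slide":[0,-0.084,-0.21],"yaw":-1.26},{"slide":[0,-0.098,-0.24],"yaw":-1.44},{"slide":[0.01,-0.107,-0.26],"yaw":-1.571},{"slide":[0.02,-0.107,-0.26],"yaw":-1.571},{"slide":[0.02,-0.107,-0.26],"yaw":-1.571}]' 0.35; python3 - <<'E'
from h import *
st()
for c in('top','side'):
    im=env.camera(c); b=(230,60,350,180)
    b=(130,150,290,290) if c=='top' else b
    cv2.imwrite(f'pics/{c}5.png',cv2.resize(im[b[1]:b[3],b[0]:b[2],::-1],None,fx=4,fy=4,interpolation=cv2.INTER_CUBIC))
step([.4708,.3135,.2235],90)
E
```

```text
t: 9.18
tcp_pos: [0.4696, 0.313, 0.3059]
orientation: [[-0.003, 0.002, 1.0], [-0.002, 1.0, -0.002], [-1.0, -0.002, -0.003]]
ft_force: [-0.1, -0.1, 0.4]
opening: 0.648
t 9.18 tcp [0.4696 0.313  0.3059] F [-0.11 -0.09  0.4 ] open 0.648 R y [ 0.002  1.    -0.002]
t 9.28 tcp [0.4702 0.3128 0.3073] jaw 89.9 j6 -64.0 slide [0.0838 0.0007 0.0007] yaw -0.0021
```

View pics/side5.png

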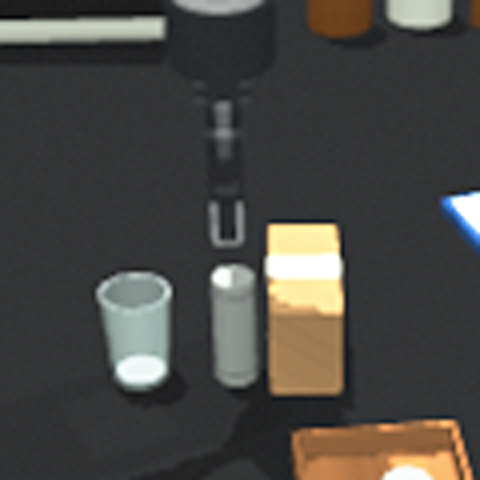

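View pics/top5.png

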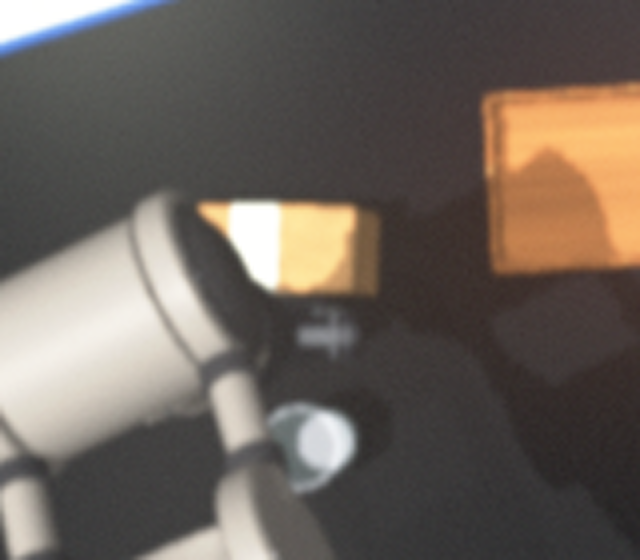

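The fingers (side crop col 227) are over the bar (col 232), clear of the beaker and the carton. Next I descend and grip, lowering 0.083.

```bash
python3 -m handwheel '[{"slide":[0.04,0,0.001],"yaw":0},{"slide":[0.07,0,0.001],"yaw":0},{"slide":[0.083,0,0.001],"yaw":0},{"slide":[0.083,0,0.001],"yaw":0}]' && python3 -m handwheel '[{"slide":[0,0,0],"yaw":0},{"slide":[0,0,0],"yaw":0},{"slide":[0,0,0],"yaw":0},{"slide":[0,0,0],"yaw":0},{"slide":[0,0,0],"yaw":0}]' 1 50 && python3 -m handwheel '[{"slide":[-0.01,0,0],"yaw":0},{"slide":[-0.04,0,0],"yaw":0},{"slide":[-0.08,0,0],"yaw":0},{"slide":[-0.12,0,0],"yaw":0},{"slide":[-0.12,0,0],"yaw":0},{"slide":[-0.12,0,0],"yaw":0},{"slide":[-0.12,0,0],"yaw":0}]'; python3 - <<'E'
from h import *
st()
im=env.camera('side'); b=(230,60,350,180)
cv2.imwrite(f'pics/side6.png',cv2.resize(im[b[1]:b[3],b[0]:b[2],::-1],None,fx=4,fy=4,interpolation=cv2.INTER_CUBIC))
st()
print('tray');step([.5715,.168,.342],0);print('box');step([.466,-.355,.342],0)
E
```

```text
t: 9.78
tcp_pos: [0.471, 0.3132, 0.2245]
orientation: [[-0.001, 0.001, 1.0], [-0.0, 1.0, -0.001], [-1.0, -0.0, -0.001]]
ft_force: [-0.2, -0.4, 0.8]
opening: 0.65
t: 10.4
tcp_pos: [0.4712, 0.3138, 0.2262]
orientation: [[0.003, -0.0, 1.0], [0.001, 1.0, 0.0], [-1.0, 0.001, 0.003]]
ft_force: [-0.1, -1.0, 5.5]
opening: 0.363
t: 11.28
tcp_pos: [0.4703, 0.3134, 0.3426]
orientation: [[-0.004, -0.0, 1.0], [-0.002, 1.0, 0.0], [-1.0, -0.002, -0.004]]
ft_force: [-0.2, 0.3, -5.4]
opening: 0.358
t 11.28 tcp [0.4703 0.3134 0.3426] F [-0.21  0.33 -5.38] open 0.358 R y [-0.     1.    -0.002]
t 11.32 tcp [0.4704 0.3134 0.3429] F [-0.46 -0.71 -5.21] open 0.358 R y [-0.     1.    -0.001]
tray
t 11.32 tcp [0.4704 0.3134 0.3429] jaw 90.0 j6 -64.1 slide [ 0.0008 -0.1454  0.1011] yaw -1.5707
box
t 11.32 tcp [0.4704 0.3134 0.3429] jaw 90.0 j6 -64.1 slide [ 0.0019 -0.6684 -0.0045] yaw -1.5707
```

View pics/side6.png

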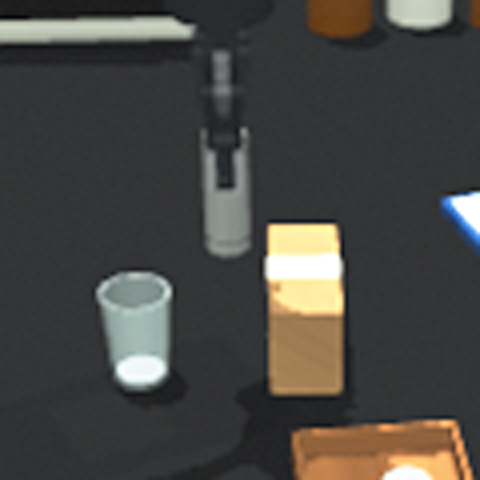

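It weighs 5.3 N, so it is solid, and it hangs upright. It goes to the +y end of the tray. The nearest bar is 114 mm away, so the jaws can stay along y.

```bash
python3 -m handwheel '[{"slide":[0,-0.03,0.02],"yaw":0},{"slide":[0,-0.075,0.05],"yaw":0},{"slide":[0,-0.12,0.085],"yaw":0},{"slide":[0,-0.145,0.101],"yaw":0},{"slide":[0,-0.145,0.101],"yaw":0},{"slide":[0.04,-0.145,0.101],"yaw":0},{"slide":[0.08,-0.145,0.101],"yaw":0},{"slide":[0.1,-0.145,0.101],"yaw":0},{"slide":[0.108,-0.145,0.101],"yaw":0},{"slide":[0.108,-0.145,0.101],"yaw":0},{"slide":[0.108,-0.145,0.101],"yaw":0}]'
```

```text
t: 12.7
tcp_pos: [0.572, 0.1689, 0.2378]
orientation: [[0.002, -0.0, 1.0], [0.0, 1.0, 0.0], [-1.0, 0.0, 0.002]]
ft_force: [0.2, -0.2, -4.9]
opening: 0.358
```

```bash
python3 -m handwheel '[{"slide":[0.005,0,0],"yaw":0},{"slide":[0.008,0,0],"yaw":0},{"slide":[0.0085,0,0],"yaw":0},{"slide":[0.0085,0,0],"yaw":0}]'
```

```text
t: 13.2
tcp_pos: [0.5719, 0.1687, 0.2302]
orientation: [[0.002, -0.0, 1.0], [0.0, 1.0, 0.0], [-1.0, 0.0, 0.002]]
ft_force: [-3.9, -0.6, 8.2]
opening: 0.365
```

```bash
python3 -m handwheel '[{"slide":[-0.001,0,0],"yaw":0},{"slide":[-0.001,0,0],"yaw":0},{"slide":[-0.001,0,0],"yaw":0}]' 0.42 && python3 -m handwheel '[{"slide":[-0.02,0,0],"yaw":0},{"slide":[-0.06,0,0],"yaw":0},{"slide":[-0.1,0,0],"yaw":0},{"slide":[-0.1,0,0],"yaw":0}]'; python3 - <<'E'
from h import *
st();step([.6125,-.113,.34],0)
b=(230,60,390,240);im=env.camera('side')
cv2.imwrite(f'pics/side7.png',cv2.resize(im[b[1]:b[3],b[0]:b[2],::-1],None,fx=3,fy=3,interpolation=cv2.INTER_CUBIC))
E
```

```text
t: 13.58
tcp_pos: [0.5719, 0.1686, 0.2293]
orientation: [[0.0, -0.0, 1.0], [0.0, 1.0, 0.0], [-1.0, 0.0, 0.0]]
ft_force: [-0.2, -0.1, -0.8]
opening: 0.577
t: 14.08
tcp_pos: [0.5725, 0.1688, 0.3327]
orientation: [[0.007, -0.0, 1.0], [0.001, 1.0, 0.0], [-1.0, 0.001, 0.007]]
ft_force: [1.0, -0.4, -0.2]
opening: 0.576
t 14.07 tcp [0.5725 0.1688 0.3327] F [ 0.98 -0.39 -0.19] open 0.576 R y [-0.     1.     0.001]
t 14.07 tcp [0.5725 0.1688 0.3327] jaw 90.0 j6 -80.9 slide [-0.0073 -0.2818  0.04  ] yaw -1.5705
```

View pics/side7.png

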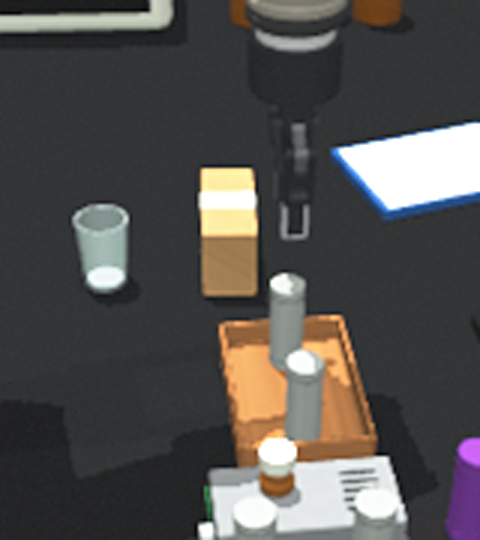

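Both bars stand in the tray (side crop 287,320 and 304,395). Next is the far gap bar, with the jaws turned along the gap.

```bash
python3 -m handwheel '[{"slide":[0,-0.03,0.004],"yaw":0.18},{"slide":[0,-0.06,0.008],"yaw":0.36},{"slide":[0,-0.09,0.012],"yaw":0.54},{"slide":[0,-0.12,0.016],"yaw":0.72},{"slide":[0,-0.15,0.02],"yaw":0.9},{"slide":[0,-0.18,0.025],"yaw":1.08},{"slide":[0,-0.21,0.03],"yaw":1.26},{"slide":[0,-0.25,0.035],"yaw":1.44},{"slide":[0.01,-0.282,0.04],"yaw":1.571},{"slide":[0.02,-0.282,0.04],"yaw":1.571},{"slide":[0.02,-0.282,0.04],"yaw":1.571}]' 0.35; python3 - <<'E'
from h import *
st()
for c in('top','side'):
    im=env.camera(c); b=(270,150,430,300)
    b=(300,130,430,250) if c=='top' else b
    cv2.imwrite(f'pics/{c}8.png',cv2.resize(im[b[1]:b[3],b[0]:b[2],::-1],None,fx=4,fy=4,interpolation=cv2.INTER_CUBIC))
step([.6125,-.113,.2265],0)
E
```

```text
t: 15.5
tcp_pos: [0.6113, -0.1129, 0.307]
orientation: [[-0.004, 1.0, 0.001], [0.002, 0.001, -1.0], [-1.0, -0.004, -0.002]]
ft_force: [1.4, 0.2, -0.8]
opening: 0.648
t 15.5 tcp [ 0.6113 -0.1129  0.307 ] F [ 1.45  0.22 -0.77] open 0.648 R y [ 1.     0.001 -0.004]
t 15.6 tcp [ 0.6117 -0.1123  0.3087] jaw 0.1 j6 -17.6 slide [0.0822 0.0009 0.0007] yaw 0.002
```

View pics/side8.png

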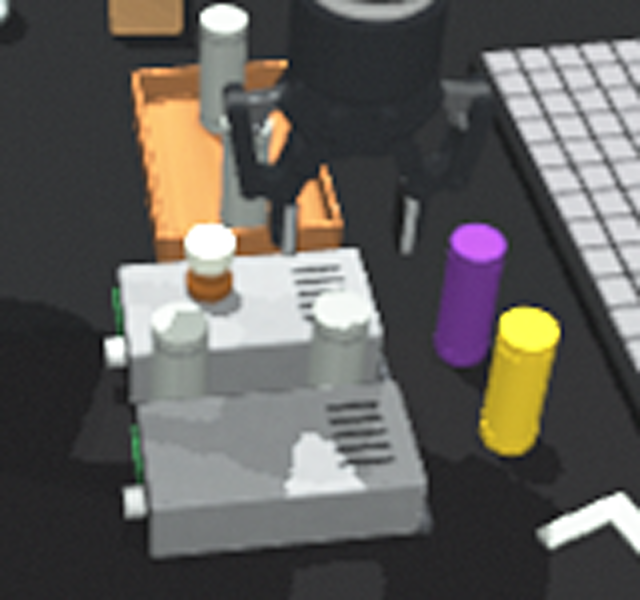

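View pics/top8.png

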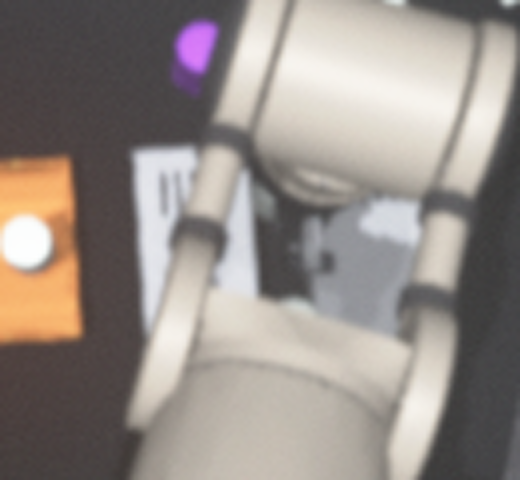

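The fingertips (side crop 288,250 and 407,250) straddle the far gap bar (342,310). Purple is at (475,245), clear of them. Descending.

```bash
python3 -m handwheel '[{"slide":[0.04,0.001,0.0005],"yaw":0},{"slide":[0.07,0.001,0.0005],"yaw":0},{"slide":[0.082,0.001,0.0005],"yaw":0},{"slide":[0.082,0.001,0.0005],"yaw":0}]' && python3 -m handwheel '[{"slide":[0,0,0],"yaw":0},{"slide":[0,0,0],"yaw":0},{"slide":[0,0,0],"yaw":0},{"slide":[0,0,0],"yaw":0},{"slide":[0,0,0],"yaw":0}]' 1 50
```

```text
t: 16.1
tcp_pos: [0.6129, -0.1133, 0.2272]
orientation: [[-0.001, 1.0, 0.001], [0.0, 0.001, -1.0], [-1.0, -0.001, -0.0]]
ft_force: [0.9, -0.3, -0.1]
opening: 0.65
t: 16.73
tcp_pos: [0.6133, -0.1139, 0.2289]
orientation: [[0.003, 1.0, 0.0], [-0.001, 0.0, -1.0], [-1.0, 0.003, 0.001]]
ft_force: [0.0, 0.8, 5.5]
opening: 0.359
```

```bash
python3 -m handwheel '[{"slide":[-0.01,0,0],"yaw":0},{"slide":[-0.03,0,0],"yaw":0},{"slide":[-0.06,0,0],"yaw":0},{"slide":[-0.09,0,0],"yaw":0},{"slide":[-0.12,0,0],"yaw":0},{"slide":[-0.12,0,0],"yaw":0},{"slide":[-0.12,0,0],"yaw":0},{"slide":[-0.12,0,0],"yaw":0}]'; python3 - <<'E'
from h import *
st()
im=env.camera('side'); b=(270,120,430,270)
cv2.imwrite(f'pics/side9.png',cv2.resize(im[b[1]:b[3],b[0]:b[2],::-1],None,fx=4,fy=4,interpolation=cv2.INTER_CUBIC))
st()
print('tray');step([.574,.111,.345],0);print('box');step([.466,-.355,.345],0)
E
```

```text
t: 17.73
tcp_pos: [0.6125, -0.1138, 0.3454]
orientation: [[-0.003, 1.0, -0.0], [0.001, -0.0, -1.0], [-1.0, -0.003, -0.001]]
ft_force: [-0.2, 0.2, -1.2]
opening: 0.36
t 17.73 tcp [ 0.6125 -0.1138  0.3454] F [-0.23  0.2  -1.19] open 0.36 R y [ 1.    -0.    -0.003]
t 17.77 tcp [ 0.6126 -0.1138  0.3456] F [-0.46  0.09 -0.86] open 0.361 R y [ 1.    -0.    -0.003]
tray
t 17.77 tcp [ 0.6126 -0.1138  0.3456] jaw -0.0 j6 -17.6 slide [ 0.0009 -0.0386 -0.2248] yaw -0.0
box
t 17.77 tcp [ 0.6126 -0.1138  0.3456] jaw -0.0 j6 -17.6 slide [ 0.0008 -0.1466  0.2412] yaw -0.0
```

View pics/side9.png

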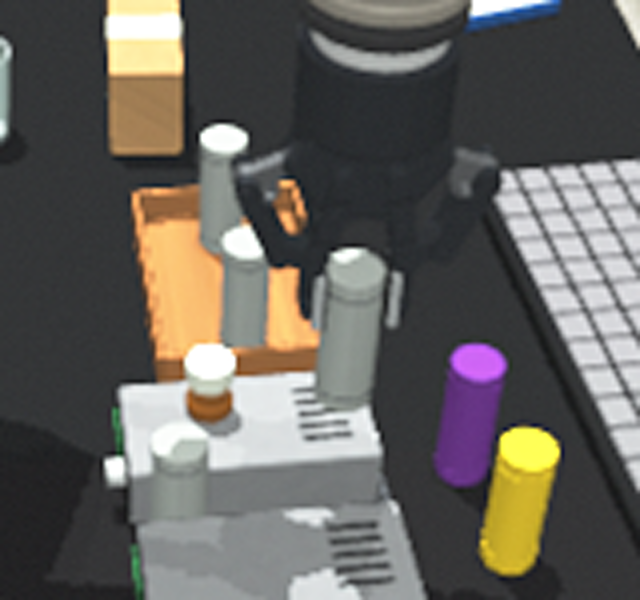

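It weighs about 1.1 N, so it is hollow; it hangs upright and the jar is untouched. It goes to the -y half of the box.

```bash
python3 -m handwheel '[{"slide":[0,-0.015,0.025],"yaw":0},{"slide":[0,-0.04,0.07],"yaw":0},{"slide":[0,-0.065,0.115],"yaw":0},{"slide":[0,-0.09,0.16],"yaw":0},{"slide":[0,-0.115,0.205],"yaw":0},{"slide":[0,-0.14,0.25],"yaw":0},{"slide":[0,-0.153,0.27],"yaw":0},{"slide":[0,-0.153,0.27],"yaw":0},{"slide":[0,-0.153,0.27],"yaw":0}]'; python3 - <<'E'
from h import *
st();step([.4595,-.384,.235],0)
im=env.camera('side'); b=(210,230,370,400)
cv2.imwrite(f'pics/side10.png',cv2.resize(im[b[1]:b[3],b[0]:b[2],::-1],None,fx=3.5,fy=3.5,interpolation=cv2.INTER_CUBIC))
E
```

```text
t: 18.9
tcp_pos: [0.4601, -0.3833, 0.3466]
orientation: [[-0.0, 1.0, 0.0], [0.001, 0.0, -1.0], [-1.0, -0.0, -0.001]]
ft_force: [-0.5, -0.1, -1.5]
opening: 0.359
t 18.9 tcp [ 0.4601 -0.3833  0.3466] F [-0.46 -0.14 -1.52] open 0.359 R y [ 1.  0. -0.]
t 18.9 tcp [ 0.4601 -0.3833  0.3466] jaw 0.0 j6 -47.2 slide [ 0.1116 -0.0005  0.0009] yaw 0.0002
```

View pics/side10.png

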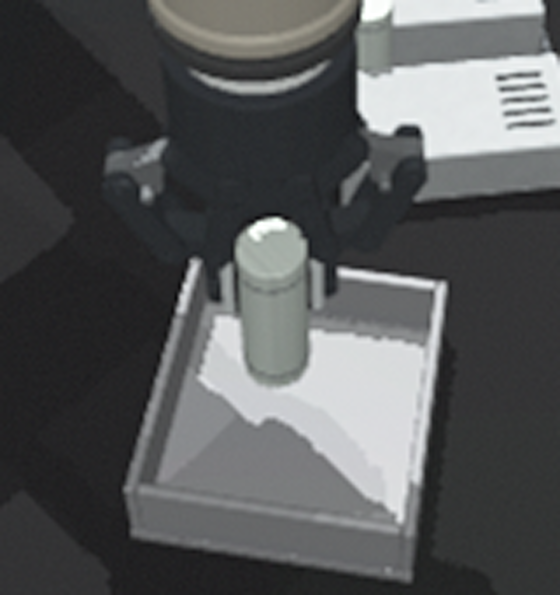

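```bash
python3 -m handwheel '[{"slide":[0.04,0,0],"yaw":0},{"slide":[0.08,0,0],"yaw":0},{"slide":[0.1,0,0],"yaw":0},{"slide":[0.106,0,0],"yaw":0},{"slide":[0.106,0,0],"yaw":0},{"slide":[0.106,0,0],"yaw":0}]'
```

```text
t: 19.7
tcp_pos: [0.4603, -0.3839, 0.2424]
orientation: [[0.002, 1.0, 0.0], [-0.001, 0.0, -1.0], [-1.0, 0.002, 0.001]]
ft_force: [0.1, -0.7, -2.1]
opening: 0.364
```

```bash
python3 -m handwheel '[{"slide":[0.004,0,0],"yaw":0},{"slide":[0.007,0,0],"yaw":0},{"slide":[0.008,0,0],"yaw":0},{"slide":[0.008,0,0],"yaw":0}]'
```

```text
t: 20.2
tcp_pos: [0.4598, -0.384, 0.2349]
orientation: [[0.001, 1.0, -0.0], [-0.001, -0.0, -1.0], [-1.0, 0.001, 0.001]]
ft_force: [-2.5, 2.0, 9.8]
opening: 0.363
```

```bash
python3 -m handwheel '[{"slide":[-0.001,0,0],"yaw":0},{"slide":[-0.001,0,0],"yaw":0},{"slide":[-0.001,0,0],"yaw":0}]' 0.42 && python3 -m handwheel '[{"slide":[-0.02,0,0],"yaw":0},{"slide":[-0.06,0,0],"yaw":0},{"slide":[-0.1,0,0],"yaw":0},{"slide":[-0.1,0,0],"yaw":0}]'; python3 - <<'E'
from h import *
st();step([.5213,-.1172,.315],0)
im=env.camera('side'); b=(210,230,370,400)
cv2.imwrite(f'pics/side11.png',cv2.resize(im[b[1]:b[3],b[0]:b[2],::-1],None,fx=3.5,fy=3.5,interpolation=cv2.INTER_CUBIC))
E
```

```text
t: 20.58
tcp_pos: [0.4598, -0.3839, 0.234]
orientation: [[-0.0, 1.0, -0.0], [0.0, -0.0, -1.0], [-1.0, -0.0, -0.0]]
ft_force: [-0.6, -0.3, -0.8]
opening: 0.576
t: 21.08
tcp_pos: [0.4603, -0.3844, 0.3376]
orientation: [[0.005, 1.0, 0.0], [-0.005, 0.0, -1.0], [-1.0, 0.005, 0.005]]
ft_force: [-0.3, -0.4, -0.1]
opening: 0.577
t 21.07 tcp [ 0.4603 -0.3844  0.3376] F [-0.32 -0.42 -0.07] open 0.577 R y [1.    0.    0.005]
t 21.07 tcp [ 0.4603 -0.3844  0.3376] jaw 0.0 j6 -47.2 slide [ 0.0216  0.0609 -0.2673] yaw 0.0001
```

View pics/side11.png

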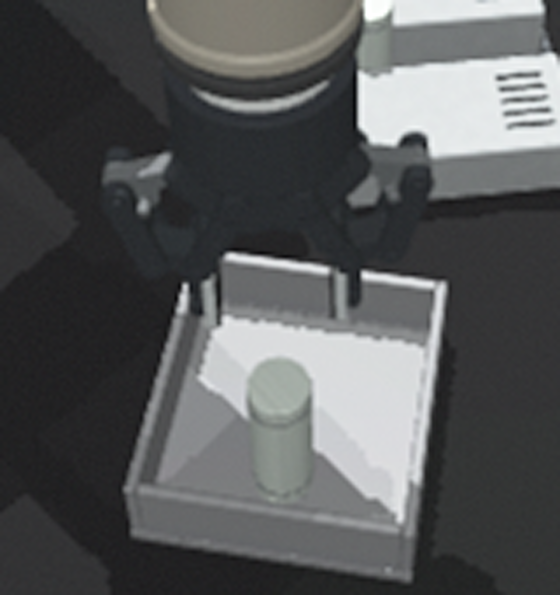

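The hollow bar stands in the box (crop 280,430). Next is the last bar, in the near end of the gap.

```bash
python3 -m handwheel '[{"slide":[0,0.006,-0.025],"yaw":0},{"slide":[0,0.016,-0.07],"yaw":0},{"slide":[0,0.028,-0.12],"yaw":0},{"slide":[0,0.038,-0.17],"yaw":0},{"slide":[0,0.05,-0.22],"yaw":0},{"slide":[0,0.061,-0.26],"yaw":0},{"slide":[0.022,0.061,-0.267],"yaw":0},{"slide":[0.022,0.061,-0.267],"yaw":0},{"slide":[0.022,0.061,-0.267],"yaw":0}]' 0.35; python3 - <<'E'
from h import *
st()
for c in('top','side'):
    im=env.camera(c); b=(270,150,430,300)
    b=(300,130,430,250) if c=='top' else b
    cv2.imwrite(f'pics/{c}12.png',cv2.resize(im[b[1]:b[3],b[0]:b[2],::-1],None,fx=4,fy=4,interpolation=cv2.INTER_CUBIC))
step([.5213,-.1172,.2265],0)
E
```

```text
t: 22.25
tcp_pos: [0.5207, -0.1168, 0.3121]
orientation: [[-0.001, 1.0, -0.0], [0.0, -0.0, -1.0], [-1.0, -0.001, -0.0]]
ft_force: [-0.5, 0.3, 0.3]
opening: 0.651
t 22.25 tcp [ 0.5207 -0.1168  0.3121] F [-0.52  0.31  0.31] open 0.651 R y [ 1.    -0.    -0.001]
t 22.35 tcp [ 0.5208 -0.1174  0.3126] jaw -0.1 j6 -20.9 slide [ 0.0861  0.0004 -0.0002] yaw -0.0009
```

View pics/side12.png

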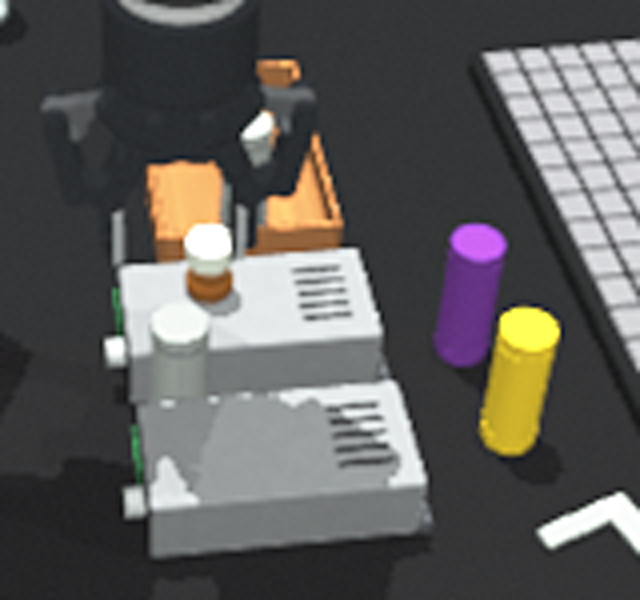

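The fingertips (side crop 120,240 and 242,225) straddle the near bar (180,330). The jar (210,265) lies to the side of the finger plane. Descend, grip, lift.

```bash
python3 -m handwheel '[{"slide":[0.04,0.0005,0],"yaw":0},{"slide":[0.07,0.0005,0],"yaw":0},{"slide":[0.085,0.0005,0],"yaw":0},{"slide":[0.085,0.0005,0],"yaw":0}]' && python3 -m handwheel '[{"slide":[0,0,0],"yaw":0},{"slide":[0,0,0],"yaw":0},{"slide":[0,0,0],"yaw":0},{"slide":[0,0,0],"yaw":0},{"slide":[0,0,0],"yaw":0}]' 1 50 && python3 -m handwheel '[{"slide":[-0.01,0,0],"yaw":0},{"slide":[-0.03,0,0],"yaw":0},{"slide":[-0.06,0,0],"yaw":0},{"slide":[-0.09,0,0],"yaw":0},{"slide":[-0.12,0,0],"yaw":0},{"slide":[-0.12,0,0],"yaw":0},{"slide":[-0.12,0,0],"yaw":0},{"slide":[-0.12,0,0],"yaw":0}]'; python3 - <<'E'
from h import *
st()
im=env.camera('side'); b=(270,120,430,270)
cv2.imwrite(f'pics/side13.png',cv2.resize(im[b[1]:b[3],b[0]:b[2],::-1],None,fx=4,fy=4,interpolation=cv2.INTER_CUBIC))
st()
print('tray');step([.574,.111,.345],0);print('box');step([.4725,-.326,.345],0)
E
```

```text
t: 22.85
tcp_pos: [0.5213, -0.1172, 0.2269]
orientation: [[-0.001, 1.0, -0.001], [0.0, -0.001, -1.0], [-1.0, -0.001, -0.0]]
ft_force: [0.4, 0.6, 0.1]
opening: 0.654
t: 23.48
tcp_pos: [0.5218, -0.1171, 0.2286]
orientation: [[0.003, 1.0, 0.0], [-0.001, 0.0, -1.0], [-1.0, 0.003, 0.001]]
ft_force: [-0.6, -0.3, 6.7]
opening: 0.36
t: 24.48
tcp_pos: [0.521, -0.1167, 0.3458]
orientation: [[-0.003, 1.0, -0.0], [0.001, -0.0, -1.0], [-1.0, -0.003, -0.001]]
ft_force: [0.1, 0.1, -1.2]
opening: 0.366
t 24.48 tcp [ 0.521  -0.1167  0.3458] F [ 0.14  0.1  -1.25] open 0.366 R y [ 1.    -0.    -0.003]
t 24.52 tcp [ 0.5211 -0.1168  0.3459] F [ 0.01  0.75 -1.9 ] open 0.362 R y [ 1.    -0.    -0.002]
tray
t 24.52 tcp [ 0.5211 -0.1168  0.3459] jaw -0.0 j6 -20.9 slide [ 0.001   0.0529 -0.2278] yaw -0.0
box
t 24.52 tcp [ 0.5211 -0.1168  0.3459] jaw -0.0 j6 -20.9 slide [ 0.0008 -0.0486  0.2092] yaw -0.0
```

View pics/side13.png

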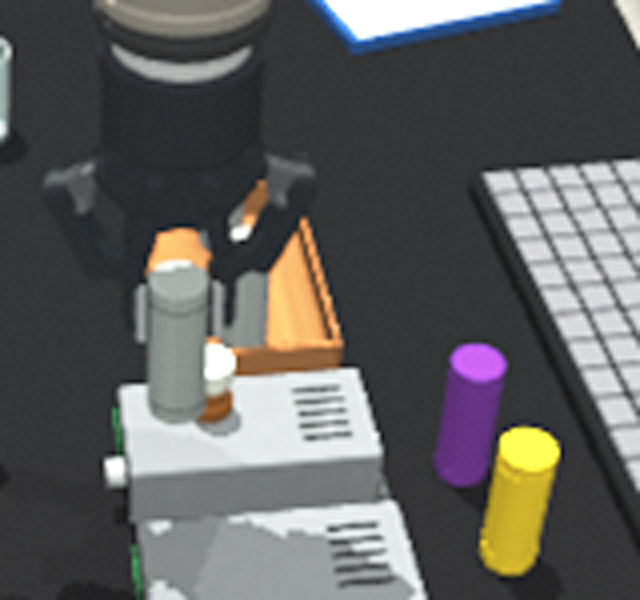

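It weighs about 1.5 N, so it is hollow; it hangs upright and the jar stands. It goes to the +y half of the box.

```bash
python3 -m handwheel '[{"slide":[0,-0.006,0.025],"yaw":0},{"slide":[0,-0.016,0.07],"yaw":0},{"slide":[0,-0.028,0.12],"yaw":0},{"slide":[0,-0.04,0.17],"yaw":0},{"slide":[0,-0.049,0.208],"yaw":0},{"slide":[0,-0.049,0.208],"yaw":0},{"slide":[0.04,-0.049,0.208],"yaw":0},{"slide":[0.08,-0.049,0.208],"yaw":0},{"slide":[0.1,-0.049,0.208],"yaw":0},{"slide":[0.106,-0.049,0.208],"yaw":0},{"slide":[0.106,-0.049,0.208],"yaw":0},{"slide":[0.106,-0.049,0.208],"yaw":0}]'; python3 - <<'E'
from h import *
step([.4725,-.326,.2346],0)
im=env.camera('side'); b=(210,230,370,400)
cv2.imwrite(f'pics/side14.png',cv2.resize(im[b[1]:b[3],b[0]:b[2],::-1],None,fx=3.5,fy=3.5,interpolation=cv2.INTER_CUBIC))
E
```

```text
t: 26.02
tcp_pos: [0.4727, -0.3249, 0.2422]
orientation: [[0.002, 1.0, 0.0], [-0.001, 0.0, -1.0], [-1.0, 0.002, 0.001]]
ft_force: [0.1, -0.2, -2.1]
opening: 0.358
t 26.02 tcp [ 0.4727 -0.3249  0.2422] jaw 0.0 j6 -42.2 slide [ 0.0076 -0.0002  0.0011] yaw 0.0002
```

View pics/side14.png

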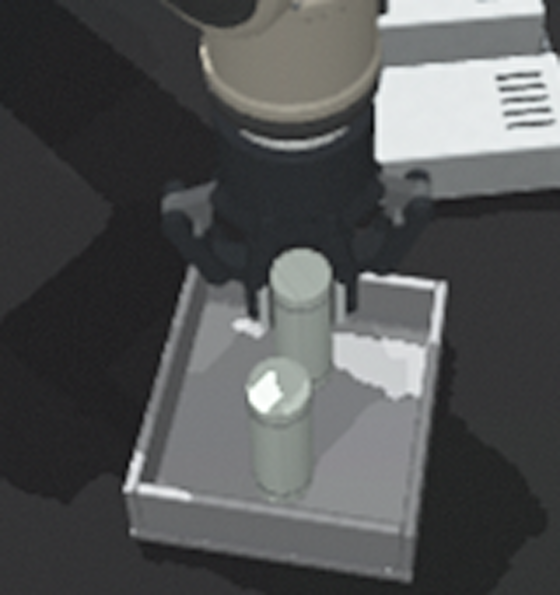

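The held bar (crop 302,315) is clear of the standing one (280,430). Lowering to contact.

```bash
python3 -m handwheel '[{"slide":[0.004,0,0],"yaw":0},{"slide":[0.007,0,0],"yaw":0},{"slide":[0.008,0,0],"yaw":0},{"slide":[0.008,0,0],"yaw":0}]'
```

```text
t: 26.58
tcp_pos: [0.4723, -0.3249, 0.2346]
orientation: [[0.001, 1.0, -0.0], [-0.001, -0.0, -1.0], [-1.0, 0.001, 0.001]]
ft_force: [-3.4, 1.8, 9.4]
opening: 0.362
```

```bash
python3 -m handwheel '[{"slide":[-0.001,0,0],"yaw":0},{"slide":[-0.001,0,0],"yaw":0},{"slide":[-0.001,0,0],"yaw":0}]' 0.42 && python3 -m handwheel '[{"slide":[-0.02,0,0],"yaw":0},{"slide":[-0.06,0,0],"yaw":0},{"slide":[-0.1,0,0],"yaw":0},{"slide":[-0.14,-0.02,0],"yaw":0},{"slide":[-0.16,-0.06,0],"yaw":0},{"slide":[-0.16,-0.08,0],"yaw":0},{"slide":[-0.16,-0.08,0],"yaw":0},{"slide":[-0.16,-0.08,0],"yaw":0}]'; python3 - <<'E'
from h import *
st()
for c in('top','side'): cv2.imwrite(f'pics/{c}15.png',env.camera(c)[:,:,::-1])
E
```

```text
t: 26.95
tcp_pos: [0.4723, -0.3249, 0.234]
orientation: [[-0.0, 1.0, -0.0], [0.0, -0.0, -1.0], [-1.0, -0.0, -0.0]]
ft_force: [0.5, 0.3, -0.2]
opening: 0.585
t: 27.95
tcp_pos: [0.3928, -0.325, 0.394]
orientation: [[0.0, 1.0, -0.0], [0.0, -0.0, -1.0], [-1.0, 0.0, -0.0]]
ft_force: [0.3, -0.6, 0.2]
opening: 0.581
t 27.95 tcp [ 0.3928 -0.325   0.394 ] F [ 0.29 -0.56  0.18] open 0.581 R y [ 1. -0.  0.]
```

View pics/side15.png

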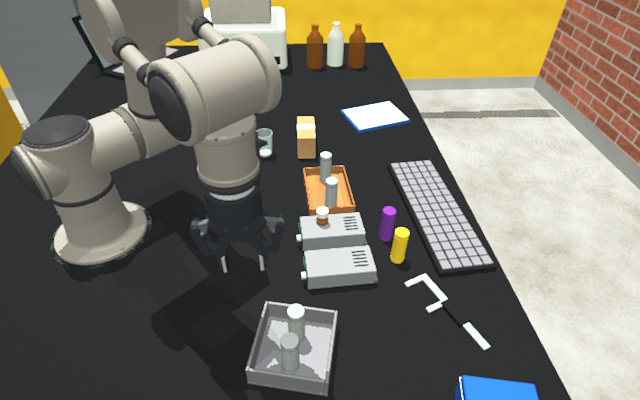

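View pics/top15.png

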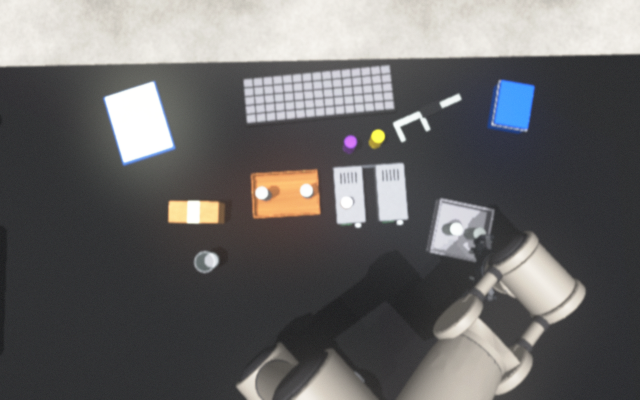

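The final pictures show two bars upright in the tray (top view 262,193 and 307,190) and two in the box (side view 296,325 and 290,352). Carton (195,212), beaker (206,262) and jar (347,202) are at their starting pixels, and the gripper is clear.

```bash
python3 - <<'E'
from h import *
a=cv2.imread('pics/top0.png').astype(int);b=cv2.imread('pics/top15.png').astype(int)
for n,(c,r) in dict(carton=(195,212),beaker=(206,262),jar=(346,202)).items():
    A=a[r-12:r+13,c-12:c+13].astype(np.float32).mean(2);B=b[r-12:r+13,c-12:c+13].astype(np.float32).mean(2)
    print(n,np.round(cv2.phaseCorrelate(A,B)[0],2))
print(env.close_job())
E
```

```text
carton [0.62 0.37]
beaker [0.52 0.51]
jar [0.48 0.48]
the job is handed in; nothing more can be done
None
```

All four bars are sorted by weight and the job is handed in, with the simulation clock at about 28 s of the 72 s allowed.

| Bar | Felt weight | Verdict | Now standing in |
|---|---|---|---|
| Carton, far (+y) | 6.1 N | solid | long tray |
| Carton, near | 5.3 N | solid | long tray |
| Gap, far | about 1.1 N | hollow | square box |
| Gap, near | about 1.5 N | hollow | square box |

- **Final pictures:** both views show two bars upright in the tray and two in the box, with the gripper clear of everything. No bar fell.
- **Carton, beaker and jar:** by eye they are at their starting pixels. A before/after image comparison gave about the same 0.5 px shift (roughly 1 mm) for all three. I take that as an artefact of the method, because nothing visibly moved and the gripper was never seen touching them. I did not check it further.
- **Forces and measurements:** the largest contact force I read was about 10 N, when setting the hollow bars down. The two cameras differed by a few millimetres on most points, and by about 11 mm on the box centre, where my hand-read side-view corners were rough. I used mostly the top view.
- **Networks:** they were unreliable on the bars. They reported the purple and yellow look-alikes and missed the carton bars, so I located the bars by their tops in the picture instead.

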